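# Unstack the polished mould inserts into their cradles

## Task

Polished mould inserts should not be left piled on one another: take the stack of four apart and lay each insert flat in the wooden cradle with the recess of its own shape and size, the two oblong ones lying the same way as their recesses. Set them down rather than drop or knock them, and leave the tin and the jar where they are.

Things in the scene. Friction and masses are not known exactly. Their poses are not given: they have to be found in the camera images.
- plate_insert: The rectangular mould insert, a bare aluminium block 100 x 64 mm with a dark screw hole near each top corner; long side along its x, 64 mm side along its y. About 480 g. Lies on the bench at the bottom of the stack. Loose, flat top and bottom, 28 mm thick. Origin: centre of its underside; z up. 
- hex_insert: The six-sided mould insert, a dark tool-steel block 50 mm across flats (58 mm across corners); one pair of flats faces its +x and -x, the others are 60 degrees on. About 460 g. Second from the bottom, on the plate insert. Loose, flat top and bottom, 28 mm thick. Origin: centre of its underside; z up. 
- round_insert: The round mould insert, a bare aluminium disc of diameter 40 mm. About 100 g. Third from the bottom, on the hex insert. Loose, flat top and bottom, 28 mm thick. Origin: centre of its underside; z up. 
- bar_insert: The small oblong mould insert, a dark tool-steel block 32 x 18 mm with a bright slot on top; long side along its x, 18 mm side along its y. About 120 g. On top of the stack, on the round insert. Loose, flat top and bottom, 28 mm thick. Origin: centre of its underside; z up. 
- plate_cradle: The big oblong cradle, for the rectangular insert: recess 116 mm along its x by 80 mm along its y. Fixed to the bench. A 4 mm plywood board with a raised dark wooden rim 8 mm wide and 5 mm high on it; the recess inside the rim has its floor 4 mm above the bench and its rim top 9 mm above the bench. Origin: centre of the underside, under the middle of the recess; z up. 
- hex_cradle: The six-sided cradle, for the hex insert: recess 66 mm across flats, one pair of flats facing its +x and -x. Fixed to the bench. A 4 mm plywood board with a raised dark wooden rim 8 mm wide and 5 mm high on it; the recess inside the rim has its floor 4 mm above the bench and its rim top 9 mm above the bench. Origin: centre of the underside, under the middle of the recess; z up. 
- round_cradle: The round-rimmed cradle, for the round insert: recess of diameter 56 mm. Fixed to the bench. A 4 mm plywood board with a raised dark wooden rim 8 mm wide and 5 mm high on it; the recess inside the rim has its floor 4 mm above the bench and its rim top 9 mm above the bench. Origin: centre of the underside, under the middle of the recess; z up. 
- bar_cradle: The small oblong cradle, for the small oblong insert: recess 48 mm along its x by 34 mm along its y. Fixed to the bench. A 4 mm plywood board with a raised dark wooden rim 8 mm wide and 5 mm high on it; the recess inside the rim has its floor 4 mm above the bench and its rim top 9 mm above the bench. Origin: centre of the underside, under the middle of the recess; z up. 
- tin: Bystander: an open brass-coloured tin, 76 mm across and 45 mm high, standing loose at the left of the work. Origin: centre of its underside.
- jar: Bystander: a small amber glass jar with a metal cap, 48 mm across and 55 mm high, standing loose at the right of the work. Origin: centre of its underside.
Not all that is in view belongs to the job. What is shaped like the bar_cradle but red or yellow is not meant. Leave any orange look-alike of the hex_insert alone.

How it is judged:
At the end, for the whole second after the job is handed in: Each insert rests flat (within 0.06 rad) on the floor of its own cradle (underside within 3 mm of the floor), centre within 13 mm of the cradle's; long sides of the rectangular and the small oblong insert within 0.35 rad of their recesses', either way round (horizontal distance between plate_insert and plate_cradle below 0.013 m and z of plate_insert in the frame of plate_cradle between 0.001 and 0.007 m and angle between each of plate_insert, hex_insert, round_insert, bar_insert's own z axis and vertical below 0.06 rad and linear speed of each of plate_insert, hex_insert, round_insert, bar_insert below 0.02 m/s and angular speed of each of plate_insert, hex_insert, round_insert, bar_insert below 0.1 rad/s and angle between the x axis of plate_insert and the x axis of plate_cradle, either way round below 0.35 rad and horizontal distance between hex_insert and hex_cradle below 0.013 m and z of hex_insert in the frame of hex_cradle between 0.001 and 0.007 m and horizontal distance between round_insert and round_cradle below 0.013 m and z of round_insert in the frame of round_cradle between 0.001 and 0.007 m and horizontal distance between bar_insert and bar_cradle below 0.013 m and z of bar_insert in the frame of bar_cradle between 0.001 and 0.007 m and angle between the x axis of bar_insert and the x axis of bar_cradle, either way round below 0.35 rad); the robot touches nothing.
It fails at once if the tin is moved more than 20 mm or tipped (distance of tin from where it was at the start of the episode above 0.02 m or angle between tin's own z axis and vertical above 0.3 rad).
It fails at once if the jar is moved more than 20 mm or tipped (distance of jar from where it was at the start of the episode above 0.02 m or angle between jar's own z axis and vertical above 0.3 rad).
It fails at once if an insert is dropped, thrown or knocked off (faster than 0.6 m/s while its underside is over 80 mm from the TCP) ((linear speed of plate_insert above 0.6 m/s and distance between plate_insert and the grasp point above 0.08 m) or (linear speed of hex_insert above 0.6 m/s and distance between hex_insert and the grasp point above 0.08 m) or (linear speed of round_insert above 0.6 m/s and distance between round_insert and the grasp point above 0.08 m) or (linear speed of bar_insert above 0.6 m/s and distance between bar_insert and the grasp point above 0.08 m)).
It also fails if it takes over 120 s, if anything falls off the work surface, if the arm or the gripper's body presses on something with over 40 N, if the wrist force passes 120 N, or if a joint passes its speed limit or range.

## Robot

A 6-joint arm with a two-finger parallel gripper is mounted at the origin on the work surface. World frame = base frame: x ahead of the robot, y to its left, z up, the work surface at z = 0. Lengths are in m, angles in rad, forces in N, time in s.
With the tool pointing down it reaches from about 0.25 to 0.725 m from the base axis. Payload 4 kg.
Tool frame: the origin (TCP) lies between the finger pads, 19 mm behind the fingertips; this is the grasp point; z points along the fingers, y is the line along which they close (so a half turn about z gives the same grasp; the last joint's range is limited). The gripper opens to 85 mm and grips with 20 to 120 N. Pads are 22 mm wide; open, the fingers measure 114 mm over their backs; the gripper's body (76 mm by 85 mm) begins 54 mm behind the grasp point. The pads swing forward as they close: fully open they stand 13 mm farther back than shut.
Start: joints at [-1.203, 0.241, 0.005, 1.335, 0, 1.571], TCP at [0.18, -0.467, 0.25] pointing down, gripper open.
Joint ranges: [-2.72, 2.72], [-1.05, 1.87], [-1.09, 1.28], [-1.99, 2.15], [-1.42, 1.44], [-3.14, 3.14]. Speed limits (rad/s): [2.79, 2.79, 3.14, 3.14, 3.14, 3.14].

## Interface

Orientations are given as a unit quaternion [x, y, z, w].
In Python, from workcell import get_obs, camera, job_done, silhouettes gives the robot as it stands. The module is installed in compiled form; this text tells all that it offers.
- The arm moves only by the tool drive_tool, never from a script. Its argument "increments" is a list of rows, each a list of 3 entries, a list of its own where there are three numbers: the shift along the world's x, y, z in mm, then the turn, a rotation vector about the world's x, y, z in degrees, then the opening, from 0 (shut) to 1 (fully open). A call has 1 to 8 rows; each row shifts and turns the commanded pose from where the row before left it; what a row does not reach is not made up. A row lasts 1/12 s, in which the tool goes at most 41.7 mm and 7.16 degrees, less where a joint would pass 70% of its speed; a pose out of reach is approached as far as the arm can. A call is refused whole if a number of a shift passes 41.7 or a number of a turn 7.16, either way. A call with a gripper value outside its range is refused whole. The fingers move at their own pace and stop on an object; the grip force is fixed at half the most. Time passes only in rows, so rows that do not move let the fingers close. It gives the time, the measured TCP pose, the force, the opening and the grip force at its end, in the units of the state.
- get_obs(): the state, without advancing time (a new reading comes with each control period).
- camera(name): name is "scene" or "top"; returns a dict with "image" (384x512x3 uint8, red, green, blue), "K" (3x3 intrinsics, pixels), "view" (4x4, takes a point from world to camera coordinates). Camera axes: x right, y down, z forward; pixel columns grow to the right and rows downward; lengths in m; the calibration is good to about 2 mm. A picture is of the moment at which its call begins. There is no depth.
- job_done(): hands the job in; it is judged then, once.
Trained networks look in a picture, given as the dict that the camera call returned (one of the last four; its "shot" number tells which), for a name from the list of things; names that differ only in an ending like _2 or _b are one class to them, and where a whole thing is asked for, a point or a joint stands for the part that bears it (a point fixed in the world has none). Each returns a list of dicts, best first, with "conf" (0 to 1); they miss things now and then, are a little off and sometimes report something else, mostly with a low value. They report only what shows in the picture. A call takes as long as a camera call. They do not tell look-alikes from the thing itself.
- silhouettes(query, picture): "region" (384x512 bool, what is visible of it) and "bbox" ([left, top, right, bottom] in pixels, round what is visible of it).
The state is a dict: "clock": time; "joint_pos": joint angles; "joint_vel": joint speeds; "tau": joint torques, N m; "eef_pos": TCP position; "tool_rot": TCP orientation; "ft_force": force on the tool from outside, world axes, zero at the start; "ft_torque": the same for the moment, N m; "grip_width": finger opening in m; "grasp_force": force on a finger pad.
Only numpy, scipy, OpenCV 4.12 (cv2) and the standard library are available. Lean on these libraries where they do the work, as an engineer would, in place of code of your own. Each camera call takes 0.05 s, during which the arm holds its last target. There are 200 camera calls.

## Working session

There is one attempt and no reset: what is moved stays moved. The work goes in short steps, Python scripts to look and compute and a tool call to move; the robot and the scene stay as the last step left them, time stands still between calls to the robot, and variables do not carry over. Pictures are saved under pics/ and viewed, at most 14 in all, crops included, and the job is handed in when it is done.

Besides the shell and the picture viewer there is one more tool, called after ">>>" by a JSON object that holds its "api" and its "payload". drive_tool: Moves the arm, as the interface text tells. Its arguments: {"type":"object","properties":{"increments":{"type":"array"}},"required":["increments"]}

```bash
mkdir -p pics; cat > h.py <<'E'
import numpy as np, cv2
from workcell import *
def save(c,n,box=None,s=1):
    im=c["image"][:,:,::-1]
    if box: im=im[box[1]:box[3],box[0]:box[2]]
    cv2.imwrite("pics/"+n,cv2.resize(im,None,fx=s,fy=s,interpolation=cv2.INTER_CUBIC))
def w(c,uv,z):
    R=c["view"][:3,:3];t=c["view"][:3,3];o=-R.T@t
    d=R.T@np.linalg.inv(c["K"])@np.array([uv[0],uv[1],1.]);return (o+d*(z-o[2])/d[2])[:2]
def proj(c,p):
    q=c["view"][:3,:3]@np.array(p)+c["view"][:3,3];q=c["K"]@q;return q[:2]/q[2]
E
python3 - <<'E'
from h import *
for n in("top","scene"):
    c=camera(n);save(c,n+"0.png",None,1.56);print(n,c["view"].round(3).tolist(),c["K"].tolist())
    for q in "plate_insert hex_insert round_insert bar_insert plate_cradle hex_cradle round_cradle bar_cradle tin jar".split():
        for s in silhouettes(q,c):
            print(q,round(s["conf"],2),s["bbox"])
print(get_obs())
E
```

```text
top [[0.016, -1.0, -0.006, 0.002], [-0.991, -0.015, -0.133, 0.517], [0.133, 0.008, -0.991, 1.089], [0.0, 0.0, 0.0, 1.0]] [[347.37500612542425, 0.0, 254.29802426740397], [0.0, 347.37500612542425, 193.24773084042727], [0.0, 0.0, 1.0]]
plate_insert 0.82 [209.1, 139.9, 230.4, 171.7]
plate_insert 0.61 [208.9, 152.4, 227.9, 162.9]
hex_insert 0.74 [131.9, 138.0, 159.0, 167.7]
hex_insert 0.63 [210.6, 154.4, 231.3, 161.5]
hex_insert 0.57 [177.5, 146.3, 190.1, 162.7]
round_insert 0.6 [208.9, 151.7, 222.7, 157.4]
bar_insert 0.47 [164.0, 208.4, 195.1, 238.3]
bar_insert 0.38 [211.7, 143.5, 219.6, 153.2]
plate_cradle 0.66 [239.9, 195.4, 279.2, 241.4]
hex_cradle 0.64 [286.2, 146.6, 315.3, 175.9]
round_cradle 0.81 [163.9, 208.6, 192.8, 238.2]
bar_cradle 0.82 [293.1, 212.4, 310.1, 238.9]
bar_cradle 0.61 [320.8, 241.5, 338.9, 266.3]
bar_cradle 0.56 [321.4, 214.1, 342.5, 232.0]
tin 0.8 [133.1, 139.1, 160.0, 167.2]
jar 0.77 [354.0, 163.2, 371.5, 181.1]
scene [[0.058, 0.998, -0.018, -0.023], [0.655, -0.051, -0.754, -0.254], [-0.753, 0.032, -0.657, 1.464], [0.0, 0.0, 0.0, 1.0]] [[433.1140546195247, 0.0, 2
[... 737 characters left out ...]
, 270.8]
{'clock': 1.1, 'joint_pos': array([-1.20302566e+00,  2.40552350e-01,  4.98367252e-03,  1.33520100e+00,
        2.28451432e-05,  1.57081393e+00]), 'joint_vel': array([-0.00141264,  0.00212067,  0.00121179,  0.00016711, -0.00091068,
        0.00035072]), 'tau': array([ 3.64019452e-04, -3.72222447e+01,  2.52694863e+01,  1.28044703e-03,
       -2.69876853e-05,  1.75672920e-05]), 'eef_pos': array([ 0.17977088, -0.4665549 ,  0.25002404]), 'tool_rot': array([9.83142288e-01, 1.82842121e-01, 1.36664860e-05, 1.10111073e-05]), 'ft_force': array([0.16762689, 0.75256092, 0.36900939]), 'ft_torque': array([0.00759183, 0.03491123, 0.02245788]), 'grasp_force': 0.0, 'grip_width': 0.08541478981525902}
```

View pics/top0.png

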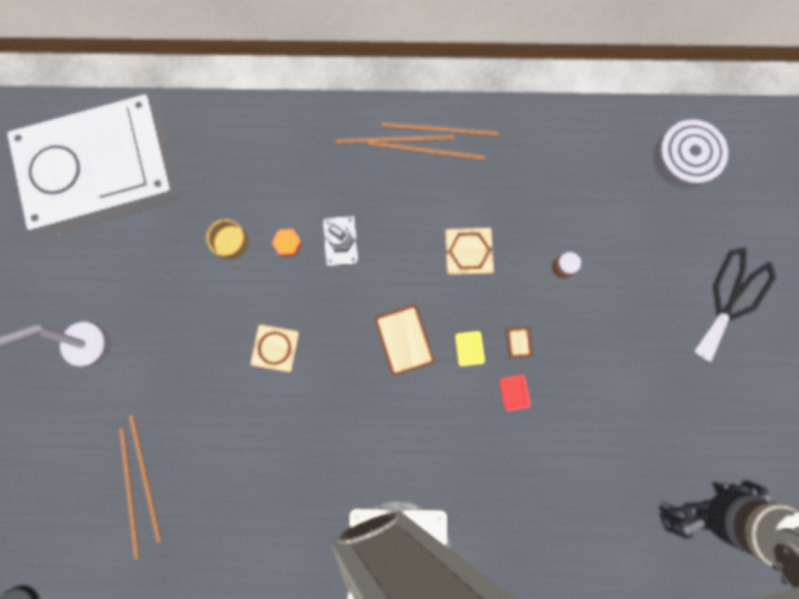

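View pics/scene0.png

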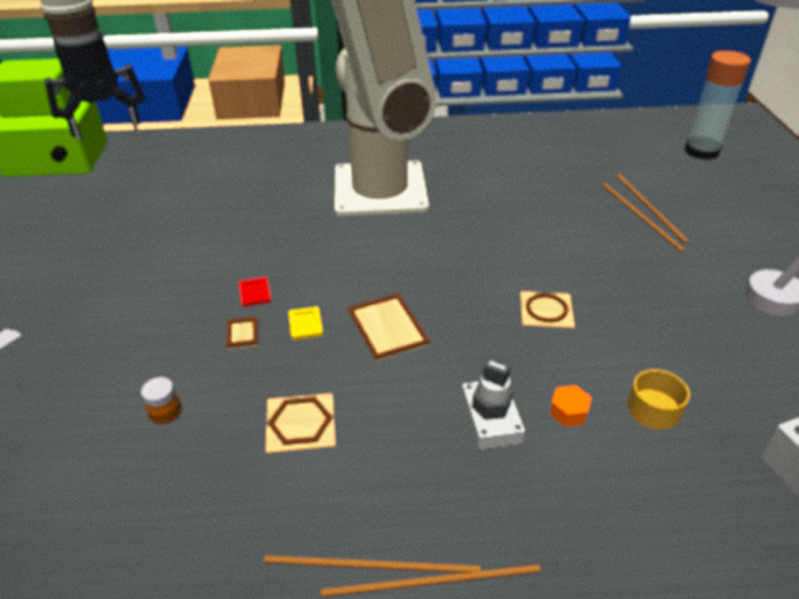

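```bash
python3 - <<'E'
from h import *
c=camera("top");d=camera("scene")
a=lambda c,b,s:cv2.resize(c["image"][b[1]:b[3],b[0]:b[2],::-1],s,interpolation=cv2.INTER_CUBIC)
cv2.imwrite("pics/stack.png",np.hstack([a(c,(200,132,240,177),(400,450)),a(d,(295,225,339,290),(396,585))[:450] if 0 else a(d,(292,223,340,295),(300,450))]))
def seg(c,box,z,name):
    # region centroid/minAreaRect in world plane z, dark-brown rim mask
    im=c["image"].astype(int);r,g,b=im[...,0],im[...,1],im[...,2]
    m=((r-b)>15).astype(np.uint8);k=np.zeros_like(m);k[box[1]:box[3],box[0]:box[2]]=1;m*=k
    cs,_=cv2.findContours(m,cv2.RETR_EXTERNAL,cv2.CHAIN_APPROX_NONE);q=max(cs,key=cv2.contourArea)[:,0,:].astype(float)
    P=np.array([w(c,u,z) for u in q])*1000
    (cx,cy),(l1,l2),an=cv2.minAreaRect(P.astype(np.float32))
    print(name,round(cx,1),round(cy,1),round(l1),round(l2),round(an,1))
for nm,bt,bs in [("plate",(236,190,283,245),(218,184,280,236)),("hexboard",(282,142,320,180),(165,247,220,293)),("roundboard",(158,204,195,242),(328,183,372,213)),("bar",(318,205,345,232),(141,200,169,226))]:
    z=.009 if nm in("plate","bar") else .004
    seg(c,bt,z,nm+" top");seg(d,bs,z,nm+" scene")
for nm,u,us in(("jar",(362,171),None),):pass
E
```

```text
plate top 440.6 -5.9 134 98 18.9
plate scene 446.0 -8.2 146 102 19.2
hexboard top 634.9 -143.7 104 104 3.4
hexboard scene 636.3 -145.9 106 102 2.7
roundboard top 419.2 267.1 92 91 80.7
roundboard scene 421.9 263.9 91 96 80.9
bar top 438.7 -247.3 66 53 5.3
bar scene 445.3 -249.9 79 53 5.1
```

View pics/stack.png

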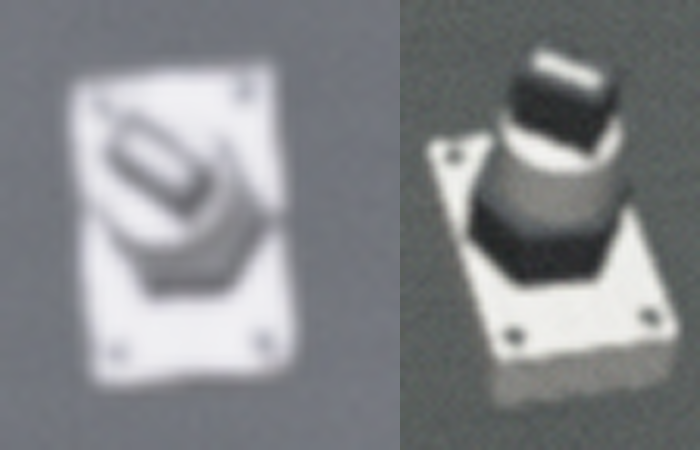

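```bash
cat >> h.py <<'E'
def wt(c,pts,z,o,s):
    return np.array([w(c,(o[0]+(p[0]+.5)/s-.5,o[1]+(p[1]+.5)/s-.5),z)*1000 for p in pts]).round(1)
E
python3 - <<'E'
from h import *
c=camera("top");d=camera("scene")
T=lambda p,z:wt(c,p,z,(200,132),10)
S=lambda p,z:wt(d,[(x-400,y) for x,y in p],z,(292,223),6.25)
def ang(P):v=P[0]-P[-1];return np.degrees(np.arctan2(v[1],v[0])).round(1)
for n,P in(("bar T",T([(125,128),(190,182)],.112)),("bar S",S([(540,55),(600,82)],.112)),
 ("plate T",T([(72,80),(270,62),(293,358),(93,370)],.028)),("plate S",S([(430,145),(497,360),(678,330)],.028)),
 ("hexS",S([(527,285),(595,280)],.028)),("hexT",T([(150,295),(215,293)],.028)),("roundS",S([(502,130),(622,130)],.084))):print(n,P.tolist(),P.mean(0),ang(P))
print("orange",w(c,(183,154.5),.028),w(d,(365.5,258),.028))
print("round rim",w(c,(274/1.5625,348/1.5625),.009),w(d,(546.5/1.5625,308.5/1.5625),.009))
print("hex rim",w(c,(469.5/1.5625,250.5/1.5625),.009),w(d,(300.5/1.5625,420/1.5625),.009))
for q in("tin","jar"):
    b=[silhouettes(q,x)[0]["bbox"] for x in(c,d)];print(q,b)
E
```

```text
bar T [[656.0, 141.1], [639.2, 120.6]] [647.6  130.85] 50.7
bar S [[640.8, 121.6], [654.6, 139.3]] [647.7  130.45] -127.9
plate T [[695.6, 170.7], [702.6, 104.9], [602.4, 94.7], [597.4, 160.4]] [649.5   132.675] 6.0
plate S [[602.9, 94.0], [702.0, 103.1], [693.7, 166.9]] [666.2        121.33333333] -141.2
hexS [[670.5, 118.6], [670.0, 142.6]] [670.25 130.6 ] -88.8
hexT [[622.9, 142.4], [623.9, 121.0]] [623.4 131.7] 92.7
roundS [[648.3, 109.5], [651.3, 150.1]] [649.8 129.8] -94.2
orange [0.64353249 0.24756569] [0.65049215 0.24191783]
round rim [0.4189975  0.26697666] [0.42593256 0.26147267]
hex rim [ 0.63378866 -0.14306733] [ 0.63750093 -0.14478496]
tin [[131.0, 139.6, 159.0, 170.5], [403.9, 235.4, 443.0, 276.8]]
jar [[352.4, 161.9, 370.3, 180.2], [90.3, 242.9, 118.2, 272.3]]
```

>>> {"api": "drive_tool", "payload": {"increments": [[[10,12,0],[0,0,1.2],0.5],[[20,25,-2],[0,0,1.2],0.5],[[20,25,-2],[0,0,1.2],0.5],[[20,25,-2],[0,0,1.2],0.5],[[20,25,-2],[0,0,1.2],0.5],[[20,25,-2],[0,0,1.2],0.5],[[20,25,-2],[0,0,1.2],0.5],[[20,25,-2],[0,0,1.2],0.5]]}}

```text
clock: 2.17
eef_pos: [0.3305, -0.2783, 0.2361]
tool_rot: [0.964, 0.265, 0.0, 0.0]
ft_force: [0.3, -0.3, 0.4]
grip_width: 0.0428
grasp_force: 0.0
```

>>> {"api": "drive_tool", "payload": {"increments": [[[20,25,-2],[0,0,1.2],0.5],[[20,25,-2],[0,0,1.2],0.5],[[20,25,-2],[0,0,1.2],0.5],[[20,25,-2],[0,0,1.2],0.5],[[20,25,-2],[0,0,1.2],0.5],[[20,25,-2],[0,0,1.2],0.5],[[20,25,-2],[0,0,1.2],0.5],[[20,25,-2],[0,0,1.2],0.5]]}}

```text
clock: 2.83
eef_pos: [0.4907, -0.0781, 0.22]
tool_rot: [0.939, 0.345, 0.0, 0.0]
ft_force: [0.5, 0.4, 0.3]
grip_width: 0.0426
grasp_force: 0.0
```

>>> {"api": "drive_tool", "payload": {"increments": [[[20,25,-2],[0,0,1.2],0.5],[[20,25,-2],[0,0,1.2],0.5],[[20,25,-2],[0,0,1.2],0.5],[[20,25,-2],[0,0,1.2],0.5],[[20,25,-2],[0,0,1.2],0.5],[[20,25,-2],[0,0,1.2],0.5],[[20,25,-2],[0,0,1.2],0.5],[[10,12,-2],[0,0,1.2],0.5]]}}

```text
clock: 3.5
eef_pos: [0.6415, 0.1108, 0.2032]
tool_rot: [0.906, 0.423, 0.001, -0.0]
ft_force: [-0.3, -0.6, 0.9]
grip_width: 0.0427
grasp_force: 0.0
```

>>> {"api": "drive_tool", "payload": {"increments": [[[2,8,0],[0,0,1],0.5],[[4,11,0],[0,0,0],0.5],[[0,0,-25],[0,0,0],0.5],[[0,0,-25],[0,0,0],0.5],[[0,0,0],[0,0,0],0.5],[[0,0,0],[0,0,0],0.5]]}}

```text
clock: 4.0
eef_pos: [0.6441, 0.1258, 0.1529]
tool_rot: [0.903, 0.429, -0.002, -0.001]
ft_force: [0.4, -0.0, -1.3]
grip_width: 0.0428
grasp_force: 0.0
```

```bash
python3 - <<'E'
from h import *
print(get_obs()["eef_pos"])
d=camera("scene");save(d,"s1.png",(270,170,350,270),5)
E
```

```text
[0.64409009 0.12575068 0.15288302]
```

View pics/s1.png

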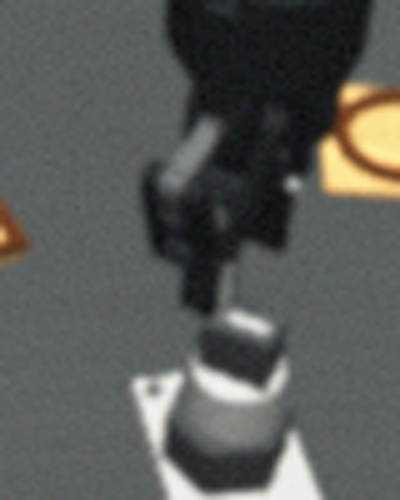

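The gripper is above the bar (slot at about 250,322 in the crop), with its fingers straddling the bar's long sides. Now I correct by a few mm and descend.

>>> {"api": "drive_tool", "payload": {"increments": [[[4,5,0],[0,0,0],0.5],[[0,0,-15],[0,0,0],0.5],[[0,0,-15],[0,0,0],0.5],[[0,0,-12],[0,0,0],0.5],[[0,0,0],[0,0,0],0.5],[[0,0,0],[0,0,0],0.35],[[0,0,0],[0,0,0],0.25],[[0,0,0],[0,0,0],0.25]]}}

```text
clock: 4.72
eef_pos: [0.6509, 0.1318, 0.114]
tool_rot: [0.903, 0.429, 0.002, 0.0]
ft_force: [-0.3, 0.9, -0.3]
grip_width: 0.0215
grasp_force: 0.0
```

>>> {"api": "drive_tool", "payload": {"increments": [[[0,0,0],[0,0,0],0.15],[[0,0,0],[0,0,0],0.1],[[0,0,0],[0,0,0],0.1],[[0,0,0],[0,0,0],0.1]]}}

```text
clock: 5.05
eef_pos: [0.6509, 0.1318, 0.114]
tool_rot: [0.903, 0.43, 0.002, 0.0]
ft_force: [-0.2, 0.8, 5.1]
grip_width: 0.0166
grasp_force: 60.5
```

>>> {"api": "drive_tool", "payload": {"increments": [[[0,0,10],[0,0,0],0.1],[[0,0,20],[0,0,0],0.1],[[0,0,20],[0,0,0],0.1],[[-6,-12,8],[0,0,-1.5],0.1],[[-13,-24,0],[0,0,-3],0.1],[[-13,-24,0],[0,0,-3],0.1],[[-13,-24,0],[0,0,-3],0.1],[[-13,-24,0],[0,0,-3],0.1]]}}

```text
clock: 5.72
eef_pos: [0.5901, 0.0216, 0.1696]
tool_rot: [0.948, 0.319, -0.001, 0.0]
ft_force: [-0.6, 0.2, -0.9]
grip_width: 0.0168
grasp_force: 59.6
```

>>> {"api": "drive_tool", "payload": {"increments": [[[-13,-24,0],[0,0,-3],0.1],[[-13,-24,0],[0,0,-3],0.1],[[-13,-24,0],[0,0,-3],0.1],[[-13,-24,0],[0,0,-3],0.1],[[-13,-24,0],[0,0,-3],0.1],[[-13,-24,0],[0,0,-3],0.1],[[-13,-24,0],[0,0,-3],0.1],[[-13,-24,0],[0,0,-3],0.1]]}}

```text
clock: 6.38
eef_pos: [0.4857, -0.1701, 0.1698]
tool_rot: [0.993, 0.114, -0.001, 0.0]
ft_force: [0.9, -0.8, -0.6]
grip_width: 0.0166
grasp_force: 59.6
```

>>> {"api": "drive_tool", "payload": {"increments": [[[-13,-24,-20],[0,0,-3],0.1],[[-13,-24,-20],[0,0,-3],0.1],[[-13,-24,-20],[0,0,-3],0.1],[[-8,-7,-20],[0,0,0],0.1],[[0,0,0],[0,0,0],0.1],[[0,0,0],[0,0,0],0.1]]}}

```text
clock: 6.88
eef_pos: [0.4385, -0.2475, 0.089]
tool_rot: [0.999, 0.037, -0.002, -0.001]
ft_force: [0.2, 0.3, -0.9]
grip_width: 0.0168
grasp_force: 59.6
```

```bash
python3 - <<'E'
from h import *
a=lambda c,b,s:cv2.resize(c["image"][b[1]:b[3],b[0]:b[2],::-1],s,interpolation=cv2.INTER_CUBIC)
c=camera("top");d=camera("scene")
cv2.imwrite("pics/b1.png",np.hstack([a(c,(310,190,360,240),(400,400)),a(d,(120,170,170,220),(400,400))]))
print(get_obs()["eef_pos"],get_obs()["tool_rot"])
E
```

```text
[ 0.44142675 -0.24760452  0.09102601] [9.99273743e-01 3.80971761e-02 7.10649731e-04 2.95243062e-04]
```

View pics/b1.png

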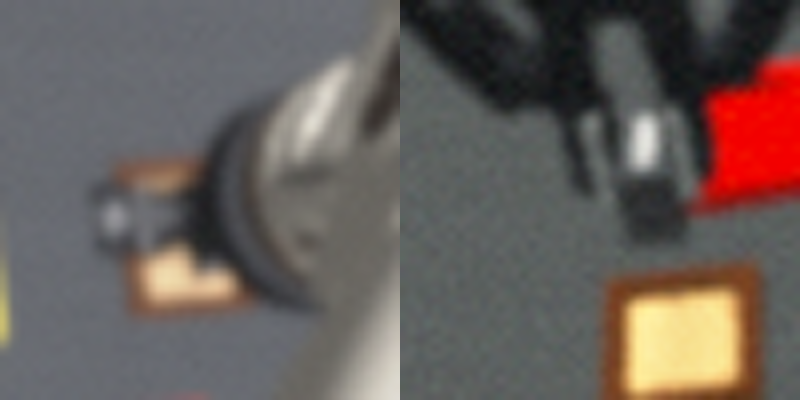

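The bar hangs upright between the fingers, its slot bright at (642,140), above the cradle at (685,340). I will measure its offset.

```bash
python3 - <<'E'
from h import *
d=camera("scene")
print(wt(d,[(220,238),(285,238)],.061,(120,170),8), "far end of bar bottom")
print(wt(d,[(255,208)],.089,(120,170),8), "far top edge? ")
o=get_obs();print(o["eef_pos"])
im=d["image"].astype(int);
m=((im[...,0]-im[...,2])>60)&(im[...,1]>150);m[:200]=0;m[:,:140]=0;m[226:]=0;m[:,169:]=0
ys,xs=np.nonzero(m);print(w(d,(xs.mean(),ys.mean()),.004)*1000,len(xs),xs.min(),xs.max(),ys.min(),ys.max())
E
```

```text
[[ 451.5 -259.3]
 [ 453.1 -239.1]] far end of bar bottom
[[ 470.9 -241.7]] far top edge? 
[ 0.44202894 -0.24755049  0.09141279]
[ 438.50839922 -251.52632966] 157 148 161 206 218
```

>>> {"api": "drive_tool", "payload": {"increments": [[[2,-1,-15],[0,0,0.5],0.1],[[0,0,-15],[0,0,0],0.1],[[0,0,-12],[0,0,0],0.1],[[0,0,-8],[0,0,0],0.1],[[0,0,0],[0,0,0],0.1],[[0,0,-3],[0,0,0],0.1],[[0,0,0],[0,0,0],0.1]]}}

```text
clock: 7.62
eef_pos: [0.4436, -0.2485, 0.0376]
tool_rot: [0.999, 0.043, 0.001, 0.0]
ft_force: [0.6, 0.3, -0.6]
grip_width: 0.0162
grasp_force: 59.6
```

>>> {"api": "drive_tool", "payload": {"increments": [[[0,0,-2],[0,0,0],0.1],[[0,0,0],[0,0,0],0.1],[[0,0,-1],[0,0,0],0.1],[[0,0,0],[0,0,0],0.1]]}}

```text
clock: 7.95
eef_pos: [0.4429, -0.2486, 0.0342]
tool_rot: [0.999, 0.042, 0.0, 0.0]
ft_force: [-0.2, 0.6, -0.1]
grip_width: 0.0166
grasp_force: 59.6
```

>>> {"api": "drive_tool", "payload": {"increments": [[[0,0,-1],[0,0,0],0.1],[[0,0,0],[0,0,0],0.1],[[0,0,-1],[0,0,0],0.1],[[0,0,0],[0,0,0],0.1]]}}

```text
clock: 8.28
eef_pos: [0.4429, -0.2487, 0.034]
tool_rot: [0.999, 0.042, 0.0, 0.0]
ft_force: [-4.6, 1.9, 13.1]
grip_width: 0.0166
grasp_force: 61.6
```

>>> {"api": "drive_tool", "payload": {"increments": [[[0,0,1],[0,0,0],0.1],[[0,0,0],[0,0,0],0.25],[[0,0,0],[0,0,0],0.35],[[0,0,0],[0,0,0],0.35],[[0,0,15],[0,0,0],0.35],[[0,0,25],[0,0,0],0.35],[[0,0,35],[0,0,0],0.4],[[0,0,40],[0,0,0],0.6]]}}

```text
clock: 8.95
eef_pos: [0.4412, -0.2477, 0.1472]
tool_rot: [0.999, 0.043, -0.002, -0.001]
ft_force: [-0.0, -0.7, 0.2]
grip_width: 0.0449
grasp_force: 0.0
```

>>> {"api": "drive_tool", "payload": {"increments": [[[13,24,10],[0,0,0],0.6],[[13,24,0],[0,0,0],0.6],[[13,24,0],[0,0,0],0.6],[[13,24,0],[0,0,0],0.6],[[13,24,0],[0,0,0],0.6],[[13,24,0],[0,0,0],0.6],[[0,0,0],[0,0,0],0.6],[[0,0,0],[0,0,0],0.6]]}}

```text
clock: 9.62
eef_pos: [0.5212, -0.1033, 0.1575]
tool_rot: [0.999, 0.044, -0.0, 0.0]
ft_force: [-0.1, -0.7, 0.2]
grip_width: 0.0514
grasp_force: 0.0
```

```bash
python3 - <<'E'
from h import *
a=lambda c,b,s:cv2.resize(c["image"][b[1]:b[3],b[0]:b[2],::-1],s,interpolation=cv2.INTER_CUBIC)
c=camera("top");d=camera("scene")
cv2.imwrite("pics/b2.png",np.vstack([np.hstack([a(c,(312,200,352,237),(300,278)),a(d,(140,198,170,226),(300,278))]),np.hstack([a(c,(200,132,240,172),(300,300)),a(d,(292,230,342,280),(300,300))])]))
print(get_obs()["eef_pos"],get_obs()["tool_rot"])
E
```

```text
[ 0.52037006 -0.10480698  0.1576017 ] [ 9.99095530e-01  4.25187141e-02 -5.23464882e-04  8.59764670e-05]
```

View pics/b2.png

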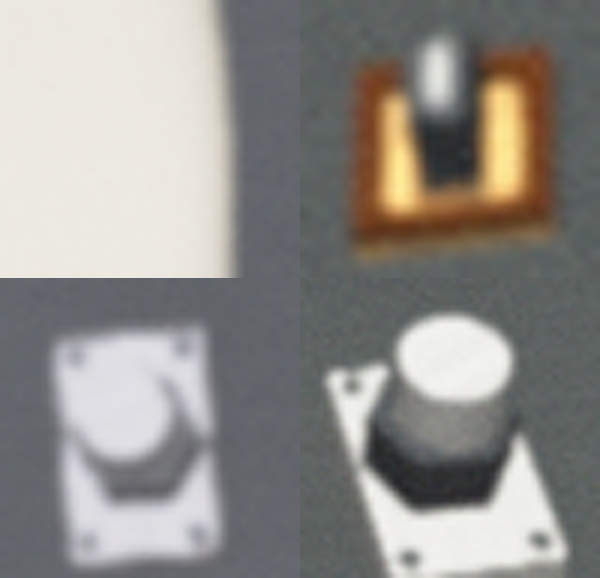

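Bar is standing flat inside its recess (scene crop, bar at 445,120, gaps both sides). Stack now has the round on top (top crop 118,415; scene crop 455,358).

```bash
python3 - <<'E'
from h import *
c=camera("top");d=camera("scene")
print(wt(c,[(118,137)],.084,(200,132),7.5),wt(d,[(155,80)],.084,(292,230),6))
print("hexT base edge",wt(c,[(108,222),(175,220)],.028,(200,132),7.5),"S",wt(d,[(117,232),(192,226)],.028,(292,230),6),wt(d,[(66,187),(220,152)],.028,(292,230),6))
E
```

```text
[[646.2 134.1]] [[648.4 129.9]]
hexT base edge [[622.5 144.4]
 [623.8 114.9]] S [[670.6 116.8]
 [669.8 144.4]] [[648.2 101.5]
 [635.5 161.4]]
```

>>> {"api": "drive_tool", "payload": {"increments": [[[13,24,0],[0,0,0],0.75],[[13,24,0],[0,0,0],0.75],[[13,24,0],[0,0,0],0.75],[[13,24,0],[0,0,0],0.75],[[13,24,0],[0,0,0],0.75],[[13,24,0],[0,0,0],0.75],[[13,24,0],[0,0,0],0.75],[[13,24,0],[0,0,0],0.75]]}}

```text
clock: 10.48
eef_pos: [0.6266, 0.0733, 0.158]
tool_rot: [0.998, 0.056, -0.001, -0.006]
ft_force: [0.9, -0.4, 0.3]
grip_width: 0.0639
grasp_force: 0.0
```

>>> {"api": "drive_tool", "payload": {"increments": [[[13,24,0],[0,0,0],0.75],[[10,20,0],[0,0,0],0.75],[[0,0,-20],[0,0,0],0.75],[[0,0,-20],[0,0,0],0.75],[[0,0,0],[0,0,0],0.75],[[0,0,0],[0,0,0],0.75]]}}

```text
clock: 10.98
eef_pos: [0.6503, 0.0984, 0.1165]
tool_rot: [0.997, 0.07, -0.003, -0.012]
ft_force: [0.1, -0.3, -0.0]
grip_width: 0.0638
grasp_force: 0.0
```

>>> {"api": "drive_tool", "payload": {"increments": [[[0,0,0],[0,0,7],0.75],[[0,0,0],[0,0,7],0.75],[[0,0,0],[0,0,7],0.75],[[0,0,0],[0,0,0],0.75],[[0,0,0],[0,0,0],0.75]]}}

```text
clock: 11.4
eef_pos: [0.6523, 0.0991, 0.1196]
tool_rot: [0.968, 0.25, -0.002, -0.012]
ft_force: [0.1, 0.6, -0.1]
grip_width: 0.0644
grasp_force: 0.0
```

```bash
python3 - <<'E'
from h import *
from scipy.spatial.transform import Rotation as R
o=get_obs();r=R.from_quat(o["tool_rot"]);M=r.as_matrix();print(o["eef_pos"],M.round(3),o["joint_pos"])
z=M[:,2];print("fix deg",np.degrees(np.cross(z,[0,0,-1])))
E
```

```text
[0.65234287 0.09912036 0.11961194] [[ 0.875  0.483 -0.01 ]
 [ 0.483 -0.875  0.022]
 [ 0.002 -0.024 -1.   ]] [0.14062712 0.63765437 0.27508761 1.21512636 0.02355146 2.77775828]
fix deg [-1.28058371 -0.5802638  -0.        ]
```

Fix the tilt, align, then descend.

>>> {"api": "drive_tool", "payload": {"increments": [[[-1,15,0],[-1.3,-0.6,0],0.75],[[-4,18,0],[0,0,0],0.75],[[0,0,0],[0,0,0],0.75],[[0,0,-15],[0,0,0],0.75],[[0,0,-15],[0,0,0],0.75],[[0,0,-7],[0,0,0],0.75],[[0,0,0],[0,0,0],0.75],[[0,0,0],[0,0,0],0.75]]}}

```text
clock: 12.07
eef_pos: [0.6465, 0.1322, 0.081]
tool_rot: [0.968, 0.251, -0.001, 0.0]
ft_force: [0.2, 1.4, -0.1]
grip_width: 0.0642
grasp_force: 0.0
```

>>> {"api": "drive_tool", "payload": {"increments": [[[0,0,0],[0,0,0],0.6],[[0,0,0],[0,0,0],0.5],[[0,0,0],[0,0,0],0.42],[[0,0,0],[0,0,0],0.35],[[0,0,0],[0,0,0],0.35],[[0,0,10],[0,0,0],0.35],[[0,0,20],[0,0,0],0.35],[[0,0,20],[0,0,3],0.35]]}}

```text
clock: 12.73
eef_pos: [0.6452, 0.1325, 0.1303]
tool_rot: [0.961, 0.277, -0.003, -0.0]
ft_force: [-0.4, 0.1, -0.8]
grip_width: 0.0381
grasp_force: 60.5
```

>>> {"api": "drive_tool", "payload": {"increments": [[[-12,7,0],[0,0,3],0.35],[[-22,13,0],[0,0,3],0.35],[[-22,13,0],[0,0,3],0.35],[[-22,13,0],[0,0,3],0.35],[[-22,13,0],[0,0,3],0.35],[[-22,13,0],[0,0,3],0.35],[[-22,13,0],[0,0,3],0.35],[[-22,13,0],[0,0,0],0.35]]}}

```text
clock: 13.4
eef_pos: [0.4791, 0.2311, 0.1311]
tool_rot: [0.894, 0.448, -0.001, 0.0]
ft_force: [0.0, -0.2, -1.1]
grip_width: 0.0382
grasp_force: 60.5
```

>>> {"api": "drive_tool", "payload": {"increments": [[[-22,13,0],[0,0,0],0.35],[[-22,13,-10],[0,0,0],0.35],[[-16,10,-20],[0,0,0],0.35],[[0,0,-20],[0,0,0],0.35],[[0,0,0],[0,0,0],0.35],[[0,0,0],[0,0,0],0.35]]}}

```text
clock: 13.9
eef_pos: [0.4196, 0.2663, 0.0805]
tool_rot: [0.894, 0.447, -0.002, 0.0]
ft_force: [0.7, -0.5, 0.1]
grip_width: 0.0384
grasp_force: 60.5
```

```bash
python3 - <<'E'
from h import *
a=lambda c,b,s:cv2.resize(c["image"][b[1]:b[3],b[0]:b[2],::-1],s,interpolation=cv2.INTER_CUBIC)
c=camera("top");d=camera("scene")
cv2.imwrite("pics/r1.png",np.hstack([a(c,(150,195,200,245),(400,400)),a(d,(325,165,375,215),(400,400))]))
o=get_obs();print(o["eef_pos"],o["tool_rot"],o["joint_pos"])
E
```

```text
[0.42166714 0.26692092 0.08204971] [ 8.94578293e-01  4.46911125e-01 -2.40024730e-04  2.57184485e-04] [ 5.64605298e-01  3.79819265e-01 -2.70472820e-01  9.21033845e-01
 -4.63188406e-04  2.77957908e+00]
```

View pics/r1.png

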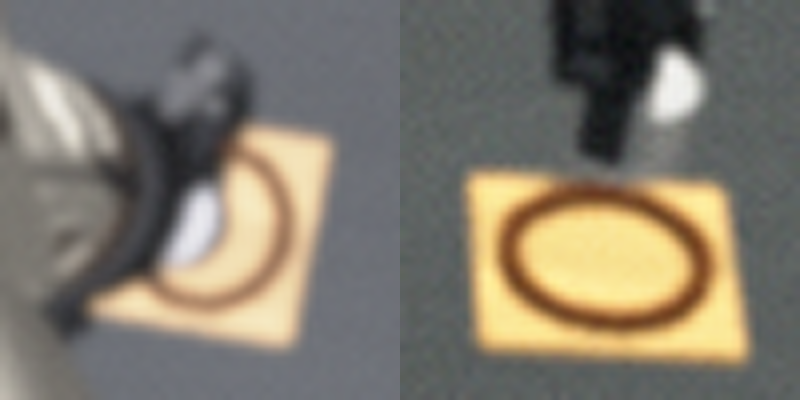

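```bash
python3 - <<'E'
from h import *
c=camera("top");d=camera("scene")
print(wt(d,[(307,85)],.085,(325,165),8),"disc right edge scene");print(wt(d,[(206,258)],.009,(325,165),8),"cradle scene")
print(wt(d,[(102,256),(311,260)],.009,(325,165),8))
print(wt(c,[(222,205),(187,268)],.085,(150,195),8),"disc top");print(wt(c,[(200,224)],.009,(150,195),8),"cradle top",wt(c,[(293,224),(205,308)],.009,(150,195),8))
E
```

```text
[[429.  284.1]] disc right edge scene
[[423.6 263.5]] cradle scene
[[419.9 229.6]
 [427.2 297.7]]
[[423.3 243.6]
 [399.2 255.8]] disc top
[[419.5 269.6]] cradle top [[420.1 231.5]
 [385.3 266. ]]
```

Disc above the round cradle, aligned within ~2 mm (disc right edge at scene crop 707,85; ring centre at 606,258). Lowering.

>>> {"api": "drive_tool", "payload": {"increments": [[[0,0,-15],[0,0,0],0.35],[[0,0,-15],[0,0,0],0.35],[[0,0,-12],[0,0,0],0.35],[[0,0,-6],[0,0,0],0.35],[[0,0,0],[0,0,0],0.35],[[0,0,-3],[0,0,0],0.35],[[0,0,0],[0,0,0],0.35]]}}

```text
clock: 14.68
eef_pos: [0.4216, 0.2671, 0.0308]
tool_rot: [0.895, 0.447, -0.0, 0.0]
ft_force: [-0.7, 0.5, -0.1]
grip_width: 0.038
grasp_force: 60.6
```

>>> {"api": "drive_tool", "payload": {"increments": [[[0,0,-1],[0,0,0],0.35],[[0,0,0],[0,0,0],0.35],[[0,0,-1],[0,0,0],0.35],[[0,0,0],[0,0,0],0.35]]}}

```text
clock: 15.02
eef_pos: [0.4215, 0.2671, 0.0305]
tool_rot: [0.894, 0.447, 0.0, 0.0]
ft_force: [-2.0, -2.4, 13.8]
grip_width: 0.0381
grasp_force: 61.9
```

>>> {"api": "drive_tool", "payload": {"increments": [[[0,0,1],[0,0,0],0.35],[[0,0,0],[0,0,0],0.5],[[0,0,0],[0,0,0],0.65],[[0,0,0],[0,0,0],0.65],[[0,0,15],[0,0,0],0.65],[[0,0,25],[0,0,0],0.65],[[0,0,35],[0,0,0],0.75],[[0,0,35],[0,0,4],0.9]]}}

```text
clock: 15.68
eef_pos: [0.4196, 0.2661, 0.1391]
tool_rot: [0.878, 0.479, -0.003, 0.0]
ft_force: [1.3, 0.3, 0.1]
grip_width: 0.0747
grasp_force: 0.0
```

>>> {"api": "drive_tool", "payload": {"increments": [[[12,-7,0],[0,0,5],0.9],[[22,-13,0],[0,0,5],0.9],[[22,-13,0],[0,0,5],0.9],[[22,-13,0],[0,0,5],0.9],[[22,-13,0],[0,0,5],0.9],[[22,-13,0],[0,0,5],0.9],[[22,-13,0],[0,0,5],0.9],[[0,0,0],[0,0,0],0.9]]}}

```text
clock: 16.35
eef_pos: [0.5683, 0.1793, 0.1385]
tool_rot: [0.694, 0.72, -0.0, 0.002]
ft_force: [-0.1, -0.1, -0.4]
grip_width: 0.0769
grasp_force: 0.0
```

```bash
python3 - <<'E'
from h import *
a=lambda c,b,s:cv2.resize(c["image"][b[1]:b[3],b[0]:b[2],::-1],s,interpolation=cv2.INTER_CUBIC)
c=camera("top");d=camera("scene")
cv2.imwrite("pics/x1.png",np.vstack([np.hstack([a(c,(158,203,198,243),(290,290)),a(d,(330,180,370,220),(290,290))]),np.hstack([a(c,(200,135,240,175),(300,300)),a(d,(292,240,342,290),(300,300))])[:,:580]]))
o=get_obs();print(o["eef_pos"],o["tool_rot"],o["joint_pos"])
E
```

```text
[0.56485789 0.18096189 0.13821358] [ 6.94766209e-01  7.19234380e-01 -1.33730494e-03  1.80899949e-04] [ 3.10795598e-01  4.91616601e-01  7.47370344e-02  1.15610338e+00
 -1.58213629e-03  1.84698868e+00]
```

View pics/x1.png

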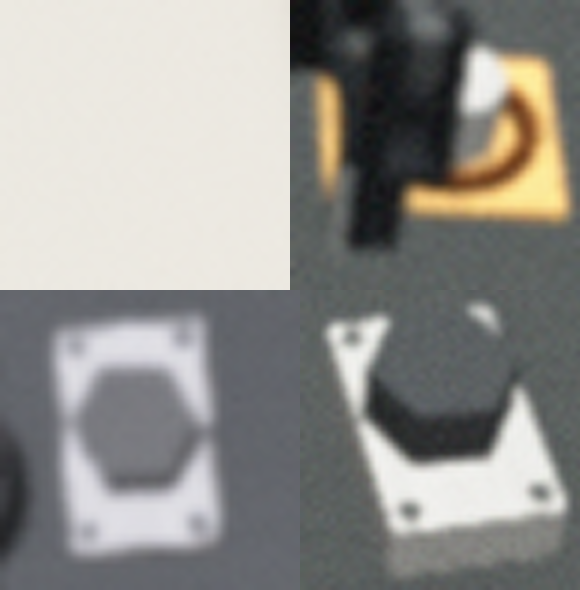

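```bash
python3 - <<'E'
from h import *
c=camera("top")
g=cv2.cvtColor(c["image"],cv2.COLOR_RGB2GRAY)
b=cv2.resize(g[135:175,200:240],None,fx=10,fy=10,interpolation=cv2.INTER_CUBIC)
m=(b<175).astype(np.uint8);n,l,s,ce=cv2.connectedComponentsWithStats(m)
i=l[165,182];q=np.argwhere(cv2.morphologyEx((l==i).astype(np.uint8),cv2.MORPH_OPEN,np.ones((15,15))))[:,::-1]
P=wt(c,q[::7],.056,(200,135),10);best=[]
for a in range(-30,30,2):
    n=np.array([[np.cos(np.radians(a+60*k)),np.sin(np.radians(a+60*k))] for k in range(3)])
    h=P@n.T;best.append((np.ptp(h,axis=0).sum().round(1),a,np.ptp(h,axis=0).round(1).tolist(),((h.max(0)+h.min(0))/2).round(1).tolist()))
print(sorted(best)[:4],P.mean(0),s[i])
E
```

```text
[(np.float64(485.5), -28, [176.0, 179.8, 129.7], [506.4, 607.9, 100.9]), (np.float64(486.8), 0, [133.5, 179.0, 174.3], [638.8, 427.3, -213.0]), (np.float64(487.8), 2, [134.5, 177.4, 176.0], [642.8, 409.8, -234.4]), (np.float64(488.2), -30, [177.6, 178.2, 132.5], [491.8, 615.6, 124.2])] [638.64047244 121.97241379] [     0      0    400    400 129385]
```

```bash
python3 - <<'E'
from h import *
c=camera("top");d=camera("scene")
V=wt(c,[(77,130),(100,77),(178,77),(198,140),(170,188),(110,188)],.056,(200,135),7.5);print(V.tolist(),V.mean(0))
W=wt(d,[(70,88),(115,125),(197,122),(218,75)],.056,(292,240),6);print(W.tolist())
E
```

```text
[[646.4, 155.1], [670.0, 145.9], [670.5, 112.2], [642.7, 102.8], [621.5, 114.3], [621.1, 140.1]] [645.36666667 128.4       ]
[[653.6, 100.4], [672.0, 113.8], [672.7, 143.0], [651.4, 154.7]]
```

>>> {"api": "drive_tool", "payload": {"increments": [[[20,-13,0],[0,0,-1],0.9],[[20,-13,0],[0,0,0],0.9],[[20,-13,0],[0,0,0],0.9],[[21,-12,-10],[0,0,0],0.9],[[0,0,-20],[0,0,0],0.9],[[0,0,-20],[0,0,0],0.9],[[0,0,0],[0,0,0],0.9],[[0,0,0],[0,0,0],0.9]]}}

```text
clock: 17.27
eef_pos: [0.6437, 0.1312, 0.0878]
tool_rot: [0.7, 0.714, -0.003, -0.001]
ft_force: [0.3, 0.1, 0.4]
grip_width: 0.0768
grasp_force: 0.0
```

>>> {"api": "drive_tool", "payload": {"increments": [[[3,-1,-10],[0,0,0],0.9],[[0,0,-15],[0,0,0],0.9],[[0,0,-12],[0,0,0],0.9],[[0,0,0],[0,0,0],0.9],[[0,0,0],[0,0,0],0.75],[[0,0,0],[0,0,0],0.65],[[0,0,0],[0,0,0],0.55],[[0,0,0],[0,0,0],0.5]]}}

```text
clock: 17.93
eef_pos: [0.6487, 0.13, 0.0533]
tool_rot: [0.7, 0.714, -0.0, 0.001]
ft_force: [-2.3, -0.1, 3.3]
grip_width: 0.0487
grasp_force: 65.4
```

>>> {"api": "drive_tool", "payload": {"increments": [[[0,0,0],[0,0,0],0.45],[[0,0,0],[0,0,0],0.45],[[0,0,10],[0,0,0],0.45],[[0,0,20],[0,0,0],0.45],[[0,0,20],[0,0,0],0.45],[[0,0,0],[0,0,0],0.45],[[0,0,0],[0,0,0],0.45]]}}

```text
clock: 18.52
eef_pos: [0.6498, 0.1297, 0.1028]
tool_rot: [0.7, 0.714, 0.0, 0.002]
ft_force: [0.3, 0.1, -5.1]
grip_width: 0.0487
grasp_force: 64.5
```

>>> {"api": "drive_tool", "payload": {"increments": [[[-1,-12,0],[0,0,1],0.45],[[-1,-25,0],[0,0,1],0.45],[[-1,-25,0],[0,0,0],0.45],[[-1,-25,0],[0,0,0],0.45],[[-2,-25,0],[0,0,0],0.45],[[-1,-25,0],[0,0,0],0.45],[[-1,-25,0],[0,0,0],0.45],[[-2,-25,0],[0,0,0],0.45]]}}

```text
clock: 19.18
eef_pos: [0.6372, -0.0585, 0.0994]
tool_rot: [0.688, 0.726, -0.002, -0.001]
ft_force: [0.7, -0.3, -5.7]
grip_width: 0.0489
grasp_force: 64.3
```

>>> {"api": "drive_tool", "payload": {"increments": [[[-1,-25,0],[0,0,0],0.45],[[-1,-25,0],[0,0,0],0.45],[[-1,-25,0],[0,0,0],0.45],[[-1,-12,-20],[0,0,0],0.45],[[0,0,0],[0,0,0],0.45],[[0,0,0],[0,0,0],0.45]]}}

```text
clock: 19.68
eef_pos: [0.6317, -0.1447, 0.0782]
tool_rot: [0.688, 0.725, -0.003, -0.003]
ft_force: [0.9, -0.3, -4.4]
grip_width: 0.0491
grasp_force: 64.2
```

```bash
python3 - <<'E'
from h import *
a=lambda c,b,s:cv2.resize(c["image"][b[1]:b[3],b[0]:b[2],::-1],s,interpolation=cv2.INTER_CUBIC)
c=camera("top");d=camera("scene")
cv2.imwrite("pics/h1.png",np.vstack([np.hstack([a(c,(280,138,320,178),(300,300)),a(d,(165,240,215,290),(300,300))]),np.hstack([a(c,(200,135,240,175),(300,300)),a(d,(330,180,370,220),(300,300))])]))
o=get_obs();print(o["eef_pos"],o["tool_rot"])
E
```

```text
[ 0.63388934 -0.14353428  0.08066446] [ 6.87378573e-01  7.26297916e-01 -1.29844255e-03 -5.90220048e-04]
```

View pics/h1.png

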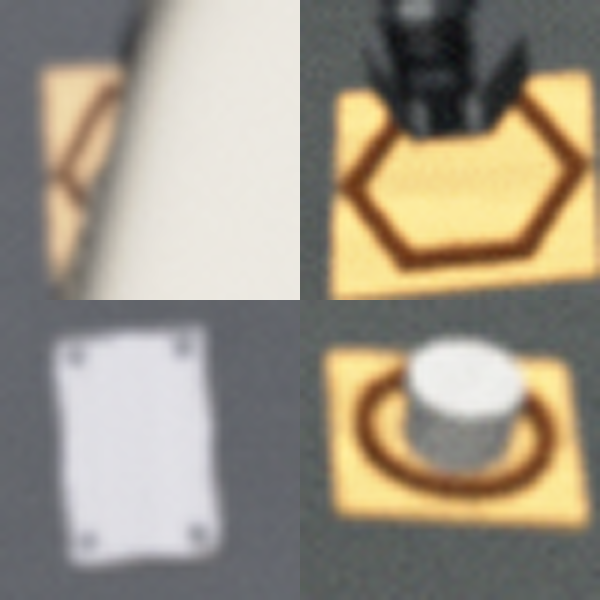

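Round sits inside its ring (460,430). Hex hangs above its cradle (bottom edge 415–490,135; rim vertices at 345,185 and 583,167). Checking the alignment and the plate pose.

```bash
python3 - <<'E'
from h import *
c=camera("top");d=camera("scene")
S=lambda p,z:wt(d,[(x-300,y) for x,y in p],z,(165,240),6).tolist()
print("hex bottom edge",S([(415,137),(490,133)],.0554));print("rim verts mid",S([(350,185),(577,167)],.009),"near outer edge",S([(403,264),(530,248)],.009))
V=wt(c,[(55,38),(203,27),(218,250),(75,262)],.028,(200,135),7.5);print(V.tolist(),V.mean(0),np.degrees(np.arctan2(*(V[0]+V[1]-V[2]-V[3])[::-1])))
E
```

```text
hex bottom edge [[657.2, -157.4], [657.3, -130.6]]
rim verts mid [[639.0, -188.1], [636.5, -103.4]] near outer edge [[677.0, -166.0], [673.1, -120.2]]
[[695.3, 170.1], [701.2, 104.6], [600.5, 95.4], [594.3, 158.0]] [647.825 132.025] 6.028228262734
```

>>> {"api": "drive_tool", "payload": {"increments": [[[3,-1,-15],[0,0,0],0.45],[[0,0,-15],[0,0,0],0.45],[[0,0,-10],[0,0,0],0.45],[[0,0,-6],[0,0,0],0.45],[[0,0,0],[0,0,0],0.45],[[0,0,-3],[0,0,0],0.45],[[0,0,0],[0,0,0],0.45]]}}

```text
clock: 20.47
eef_pos: [0.638, -0.1452, 0.0334]
tool_rot: [0.687, 0.726, -0.001, 0.001]
ft_force: [-0.1, 0.4, -5.7]
grip_width: 0.0486
grasp_force: 64.4
```

>>> {"api": "drive_tool", "payload": {"increments": [[[0,0,-1],[0,0,0],0.45],[[0,0,0],[0,0,0],0.45],[[0,0,-1],[0,0,0],0.45],[[0,0,0],[0,0,0],0.45]]}}

```text
clock: 20.8
eef_pos: [0.6377, -0.1454, 0.0313]
tool_rot: [0.688, 0.726, -0.001, 0.001]
ft_force: [-0.3, 0.2, -4.8]
grip_width: 0.0488
grasp_force: 64.4
```

>>> {"api": "drive_tool", "payload": {"increments": [[[0,0,-1],[0,0,0],0.45],[[0,0,0],[0,0,0],0.45],[[0,0,-1],[0,0,0],0.45],[[0,0,0],[0,0,0],0.45]]}}

```text
clock: 21.13
eef_pos: [0.6377, -0.1454, 0.0293]
tool_rot: [0.688, 0.726, -0.001, 0.001]
ft_force: [-1.1, -0.1, -2.0]
grip_width: 0.0483
grasp_force: 64.5
```

>>> {"api": "drive_tool", "payload": {"increments": [[[0,0,-1],[0,0,0],0.45],[[0,0,0],[0,0,0],0.6],[[0,0,0],[0,0,0],0.72],[[0,0,0],[0,0,0],0.72],[[0,0,15],[0,0,0],0.72],[[0,0,25],[0,0,0],0.72],[[0,0,35],[0,0,0],0.8],[[0,0,0],[0,0,6],0.95]]}}

```text
clock: 21.8
eef_pos: [0.6422, -0.1464, 0.1109]
tool_rot: [0.648, 0.762, 0.002, 0.006]
ft_force: [1.2, -1.1, 1.9]
grip_width: 0.0786
grasp_force: 0.0
```

>>> {"api": "drive_tool", "payload": {"increments": [[[1,20,0],[0,0,6.5],0.95],[[1,20,0],[0,0,6.5],0.95],[[1,20,0],[0,0,6.5],0.95],[[1,20,0],[0,0,6.5],0.95],[[1,20,0],[0,0,6.5],0.95],[[1,20,0],[0,0,6.5],0.95],[[1,20,0],[0,0,6.5],0.95],[[1,20,0],[0,0,6.5],0.95]]}}

```text
clock: 22.47
eef_pos: [0.6461, 0.0156, 0.1035]
tool_rot: [0.247, 0.969, -0.0, 0.002]
ft_force: [0.8, -0.7, -0.2]
grip_width: 0.0812
grasp_force: 0.0
```

>>> {"api": "drive_tool", "payload": {"increments": [[[1,20,0],[0,0,6.5],0.95],[[1,20,0],[0,0,6.5],0.95],[[0,20,0],[0,0,6.5],0.95],[[0,20,0],[0,0,6.5],0.95],[[0,20,0],[0,0,6.5],0.95],[[0,17,0],[0,0,2.5],0.95],[[0,0,0],[0,0,0],0.95],[[0,0,0],[0,0,0],0.95]]}}

```text
clock: 23.13
eef_pos: [0.6478, 0.1326, 0.1032]
tool_rot: [-0.054, 0.999, -0.0, 0.001]
ft_force: [0.2, -0.4, -0.8]
grip_width: 0.0812
grasp_force: 0.0
```

```bash
python3 - <<'E'
from h import *
a=lambda c,b,s:cv2.resize(c["image"][b[1]:b[3],b[0]:b[2],::-1],s,interpolation=cv2.INTER_CUBIC)
c=camera("top");d=camera("scene")
cv2.imwrite("pics/p1.png",np.hstack([a(c,(280,138,360,238),(400,500)),a(d,(140,190,220,290),(400,500))]))
o=get_obs();q=o["tool_rot"];print(o["eef_pos"],q,2*np.degrees(np.arctan2(q[1],q[0])),o["joint_pos"])
E
```

```text
[0.64772448 0.13097838 0.10308636] [-5.27925353e-02  9.98604761e-01 -3.69083680e-04  1.15896697e-03] 186.05239701358775 [ 1.99983806e-01  6.45048685e-01  2.43545694e-01  1.16710870e+00
 -1.07008020e-03  9.43483820e-02]
```

View pics/p1.png

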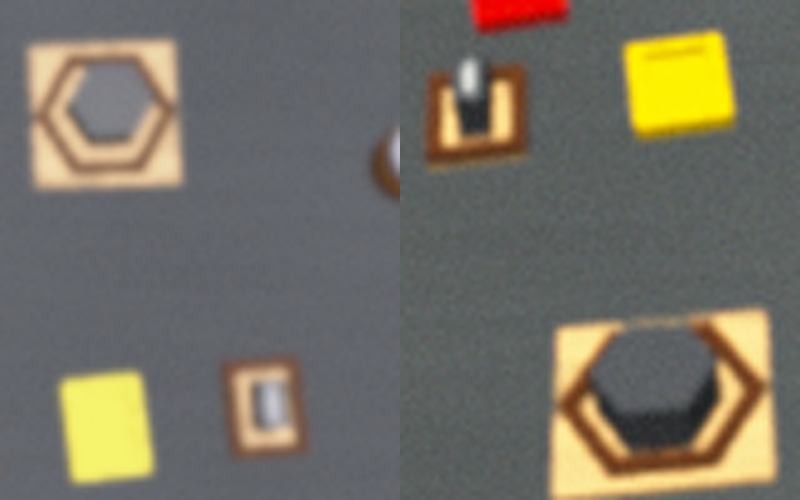

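Hex and bar are both seated in their recesses (hex 112,100 top / 655,385 scene; bar 268,405 top). Descend on the plate.

>>> {"api": "drive_tool", "payload": {"increments": [[[0,1,-20],[0,0,0],0.95],[[0,0,-20],[0,0,0],0.95],[[0,0,-20],[0,0,0],0.95],[[0,0,-14],[0,0,0],0.95],[[0,0,-4],[0,0,0],0.95],[[0,0,0],[0,0,0],0.95],[[0,0,0],[0,0,0],0.95]]}}

```text
clock: 23.82
eef_pos: [0.6481, 0.1319, 0.0256]
tool_rot: [-0.053, 0.999, -0.0, 0.001]
ft_force: [0.1, -0.2, 0.6]
grip_width: 0.081
grasp_force: 0.0
```

>>> {"api": "drive_tool", "payload": {"increments": [[[0,0,0],[0,0,0],0.85],[[0,0,0],[0,0,0],0.75],[[0,0,0],[0,0,0],0.65],[[0,0,0],[0,0,0],0.6],[[0,0,0],[0,0,0],0.6],[[0,0,0],[0,0,0],0.6]]}}

```text
clock: 24.32
eef_pos: [0.649, 0.1325, 0.0272]
tool_rot: [-0.053, 0.999, -0.0, 0.003]
ft_force: [-0.1, -2.2, 5.9]
grip_width: 0.0625
grasp_force: 69.2
```

>>> {"api": "drive_tool", "payload": {"increments": [[[0,0,10],[0,0,0],0.6],[[0,0,20],[0,0,0],0.6],[[0,0,20],[0,0,0],0.6],[[0,0,0],[0,0,0],0.6],[[0,0,0],[0,0,0],0.6]]}}

```text
clock: 24.73
eef_pos: [0.6484, 0.1331, 0.0761]
tool_rot: [-0.054, 0.999, 0.0, 0.002]
ft_force: [-0.2, -0.9, -4.6]
grip_width: 0.0627
grasp_force: 68.2
```

>>> {"api": "drive_tool", "payload": {"increments": [[[-10,-7,5],[0,0,1],0.6],[[-20,-13,5],[0,0,1.5],0.6],[[-20,-14,0],[0,0,1.5],0.6],[[-20,-13,0],[0,0,1.5],0.6],[[-20,-14,0],[0,0,1.5],0.6],[[-20,-13,0],[0,0,1.5],0.6],[[-20,-14,0],[0,0,1.5],0.6],[[-20,-13,0],[0,0,1.5],0.6]]}}

```text
clock: 25.4
eef_pos: [0.495, 0.0311, 0.0833]
tool_rot: [-0.154, 0.988, 0.0, -0.001]
ft_force: [-0.0, 0.3, -4.0]
grip_width: 0.0624
grasp_force: 68.0
```

>>> {"api": "drive_tool", "payload": {"increments": [[[-20,-14,0],[0,0,1.5],0.6],[[-20,-13,0],[0,0,0],0.6],[[-17,-12,0],[0,0,0],0.6],[[0,0,0],[0,0,0],0.6],[[0,0,0],[0,0,0],0.6]]}}

```text
clock: 25.82
eef_pos: [0.4385, -0.0076, 0.0838]
tool_rot: [-0.166, 0.986, 0.0, -0.0]
ft_force: [0.9, -0.3, -3.6]
grip_width: 0.0626
grasp_force: 68.0
```

```bash
python3 - <<'E'
from h import *
a=lambda c,b,s:cv2.resize(c["image"][b[1]:b[3],b[0]:b[2],::-1],s,interpolation=cv2.INTER_CUBIC)
c=camera("top");d=camera("scene")
cv2.imwrite("pics/p2.png",np.hstack([a(c,(230,185,290,255),(342,400)),a(d,(210,165,290,235),(457,400))]))
o=get_obs();q=o["tool_rot"];print(o["eef_pos"],q,2*np.degrees(np.arctan2(q[1],q[0])))
E
```

```text
[ 0.44091317 -0.00709538  0.08455667] [-1.66180219e-01  9.86094750e-01  1.39617760e-04  1.12242139e-03] 199.13161759153553
```

View pics/p2.png

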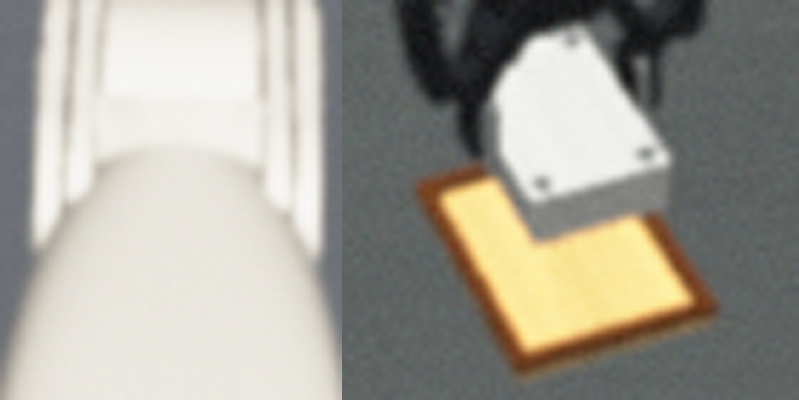

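```bash
python3 - <<'E'
from h import *
d=camera("scene")
S=lambda p,z:wt(d,[(x-342,y) for x,y in p],z,(210,165),5.714)
t=np.radians(19);u=np.array([np.cos(t),np.sin(t)]);v=np.array([-u[1],u[0]])
for n,P in(("plate top",S([(527,203),(668,160)],.0855)),("plate bot",S([(535,240),(668,208)],.0575)),("outer rim",S([(520,366),(716,303)],.009)),("left corner outer",S([(418,185)],.009))):
    print(n,P.tolist(),"along",(P@u).round(1),"across",(P@v).round(1))
print("tcp",np.array([440.9,-7.1])@u,np.array([440.9,-7.1])@v)
E
```

```text
plate top [[500.4, -24.9], [477.6, 36.0]] along [465.  463.3] across [-186.5 -121.5]
plate bot [[492.8, -22.0], [476.9, 36.2]] along [458.8 462.7] across [-181.2 -121. ]
outer rim [[519.6, -31.0], [487.2, 56.9]] along [481.2 479.2] across [-198.5 -104.8]
left corner outer [[397.8, -73.7]] along [352.1] across [-199.2]
tcp 414.56760608509296 -150.2561811869155
```

Plate is aligned with the cradle within ~2 mm (plate far edge 535–668, 240–208; rim far edge 520–716, 366–303). Lowering.

>>> {"api": "drive_tool", "payload": {"increments": [[[2,1,-15],[0,0,0],0.6],[[0,0,-15],[0,0,0],0.6],[[0,0,-12],[0,0,0],0.6],[[0,0,-6],[0,0,0],0.6],[[0,0,0],[0,0,0],0.6],[[0,0,-3],[0,0,0],0.6],[[0,0,0],[0,0,0],0.6]]}}

```text
clock: 26.55
eef_pos: [0.4432, -0.0061, 0.0341]
tool_rot: [-0.166, 0.986, -0.0, 0.001]
ft_force: [-0.4, -0.6, -4.4]
grip_width: 0.0624
grasp_force: 68.0
```

>>> {"api": "drive_tool", "payload": {"increments": [[[0,0,-1],[0,0,0],0.6],[[0,0,0],[0,0,0],0.6],[[0,0,-1],[0,0,0],0.6],[[0,0,0],[0,0,0],0.6]]}}

```text
clock: 26.88
eef_pos: [0.4428, -0.0063, 0.0322]
tool_rot: [-0.166, 0.986, -0.0, 0.001]
ft_force: [0.4, -0.2, -3.6]
grip_width: 0.0623
grasp_force: 68.0
```

>>> {"api": "drive_tool", "payload": {"increments": [[[0,0,-1],[0,0,0],0.6],[[0,0,0],[0,0,0],0.6],[[0,0,-1],[0,0,0],0.6],[[0,0,0],[0,0,0],0.6]]}}

```text
clock: 27.22
eef_pos: [0.4429, -0.0064, 0.0312]
tool_rot: [-0.166, 0.986, -0.0, 0.002]
ft_force: [-3.7, 0.7, 7.0]
grip_width: 0.0627
grasp_force: 69.3
```

>>> {"api": "drive_tool", "payload": {"increments": [[[0,0,0],[0,0,0],0.75],[[0,0,0],[0,0,0],0.85],[[0,0,0],[0,0,0],0.88],[[0,0,0],[0,0,0],0.88],[[0,0,15],[0,0,0],0.88],[[0,0,25],[0,0,0],0.88],[[0,0,35],[0,0,0],0.88],[[0,0,35],[0,0,0],0.88]]}}

```text
clock: 27.88
eef_pos: [0.4416, -0.0063, 0.1405]
tool_rot: [-0.166, 0.986, 0.0, -0.0]
ft_force: [1.1, -0.1, 0.3]
grip_width: 0.0749
grasp_force: 0.0
```

>>> {"api": "drive_tool", "payload": {"increments": [[[-10,-25,30],[0,0,0],0.88],[[-15,-30,20],[0,0,0],0.88],[[-15,-30,0],[0,0,0],0.88],[[-15,-30,0],[0,0,0],0.88],[[-15,-30,0],[0,0,0],0.88],[[-15,-30,0],[0,0,0],0.88],[[-15,-30,0],[0,0,0],0.88],[[-15,-30,0],[0,0,0],0.88]]}}

```text
clock: 28.55
eef_pos: [0.3267, -0.2426, 0.1902]
tool_rot: [-0.166, 0.986, -0.0, 0.001]
ft_force: [0.5, 0.6, -0.2]
grip_width: 0.0754
grasp_force: 0.0
```

>>> {"api": "drive_tool", "payload": {"increments": [[[-5,-30,0],[0,0,0],0.88],[[-5,-30,0],[0,0,0],0.88],[[-5,-30,0],[0,0,0],0.88],[[0,0,0],[0,0,0],0.88],[[0,0,0],[0,0,0],0.88]]}}

```text
clock: 28.97
eef_pos: [0.3121, -0.3324, 0.1897]
tool_rot: [-0.165, 0.986, 0.0, 0.001]
ft_force: [0.4, -0.1, -1.0]
grip_width: 0.075
grasp_force: 0.0
```

```bash
python3 - <<'E'
from h import *
a=lambda c,b,s:cv2.resize(c["image"][b[1]:b[3],b[0]:b[2],::-1],s,interpolation=cv2.INTER_CUBIC)
c=camera("top");d=camera("scene")
cv2.imwrite("pics/end.png",np.vstack([a(c,(130,130,380,250),(800,384))[:, :600] if 0 else a(c,(130,130,380,250),(600,288)),a(d,(85,170,455,295),(600,203))]))
print(get_obs()["eef_pos"],[silhouettes(q,c)[0]["bbox"] for q in("tin","jar")])
E
```

```text
Traceback (most recent call last):
IndexError: list index out of range
```

View pics/end.png

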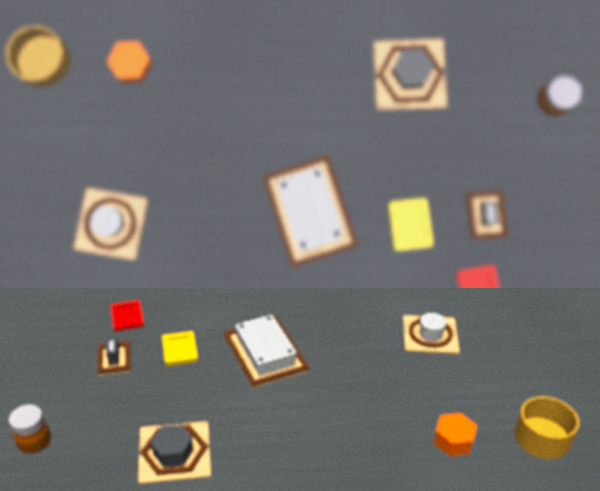

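All four inserts lie inside their recesses, and the tin and jar have not moved. Every recess has only 8 mm of play, so anything seated in one is within tolerance.

```bash
python3 -c "from workcell import *;print(job_done())"
```

```text
the job is handed in; nothing more can be done
None
```

The stack is apart and all four inserts sit flat in their own cradles in the final pictures, with the tin and jar where they stood; the job is handed in at about 29 s of the 120 s, but no verdict came back.

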